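Zero the planter-foot gauge on its master and swap in the new foot

TASK

Stand the metal master block on the bed of the planter-foot gauge and push the sliding head in by its tab, with the jaw pressing the master against the anvil, until the pointer stands at the long zero line, and let go. Then, without shifting the head again, pull the master out and stand it on the cork pad, and press the wooden foot with the dowel down between jaw and anvil in its place until it is fully down on the bed. Push gently, never drive the jaw's spring to its end or topple the blocks, and leave the other things alone.

Things in the scene. Friction and masses are not known exactly. Their poses are not given: they have to be found in the camera images.
- gauge: comparator fixed to the table: aluminium base plate 110 (x) x 270 (y) x 20 mm, origin under its centre, z up; its flat top (z = 20 mm) is the bed. It gauges along its y. Near the -y end a fixed steel anvil, 34 mm wide (x centred on 0), face 59 mm high looking to +y: the face is at y = -85 to -69 mm, differing each time, not measured. Small lead-in on its top, 59 to 71 mm over the bed
- bed (a point): point on the bed's surface, at gauge x = 0, y = -45 mm, z = 20 mm, in the gap that is open at the start: the anvil's face is 24 to 40 mm from it towards -y, the jaw's face 28 to 40 mm towards +y; axes as the gauge's
- jaw_face (a point): foot of the face of the sprung steel jaw (34 mm wide in x), at bed height; looks to gauge -y at the anvil. Pushed back, the jaw retreats into the head up to 14 mm, at 0.9 N per mm from 0. Its face is upright up to 24 mm above the bed, then leans back as a lead-in, 20 mm back by 52 mm above the bed. The 40 mm wide blocks overhang it 3 mm each side; axes as the gauge's
- tab (a point): middle of the upper edge of the dark push tab on the grey sliding head (60 mm wide in x, top 51 mm above the table): a plate 40 (x) x 10 (y) mm, upper edge 100 mm above the table; axes as the gauge's. Pushed to gauge -y it closes the head, which carries jaw and scale: about 12 N moves it, friction holds it where left, 70 mm of travel. Jaw face, fully out, is 95 mm to its -y
- pointer (a point): tip of the dark pointer on the jaw, over the white scale on top of the head, 56 mm above the table; axes as the gauge's. With the jaw fully out it is 6 mm short (-y side) of the zero line; it moves to +y along the scale as far as the jaw is pushed in
- zero_mark (a point): the long zero line of the scale on the head, level with the pointer; axes as the gauge's. Zero: the pointer's gauge y equals this one's (the jaw is then pushed in 6 mm, 5.4 N)
- master: aluminium master block, loose, about 0.25 kg: 40 mm (x) by 30 mm (y) by 80 mm tall, two thin dark lines round it, flat top; origin at the centre of its underside, z up. Its 30 mm (y) is what is gauged; grip it across its 40 mm. Dragging it along the bed takes 1 to 3 N, which already pushes the jaw in a little
- foot: wooden planter foot, loose, about 80 g: 40 mm (x) by 32 mm (y) by 80 mm tall with a dowel of 12 mm diameter standing 15 mm up in the middle of its top; origin at the centre of its underside, z up. Its 32 mm (y) is gauged, so with a true zero the pointer reads 2 mm past the line to +y; grip it across its 40 mm
- pad: cork pad fixed to the table, 90 x 90 mm, 4 mm thick, where the master is put away; origin under its centre
- pot: bystander: empty terracotta pot, 130 mm across, 110 mm tall; origin at the middle of its underside
- nursery_pot: bystander: black plastic pot, 84 mm across, 80 mm tall; origin at the middle of its underside
- trowel: bystander: flat-bladed planting tool lying down, green handle; origin under its middle, length along its x
- jar: bystander: closed jar, 60 mm across, 90 mm tall; origin at the middle of its underside
- short_foot: bystander: square wooden foot of another kind, 45 x 45 mm, only 40 mm tall, no dowel; origin at the middle of its underside
- brush: bystander: small wooden brush lying down; origin under its middle, length along its x

How it is judged:
On the way, in this order (a step that is already met when the one before it is completed fails the run):
1. the master stands on the bed, the pointer is within 1.5 mm of the zero line, and the robot has let go (z of master in the frame of gauge between 0.0175 and 0.0218 m and x of master in the frame of gauge between -0.012 and 0.012 m and angle between master's own z axis and vertical below 0.05 rad and y of pointer in the frame of zero_mark between -0.0015 and 0.0015 m and contact force between the fingers and anything else below 0.3 N), for 0.3 s.
2. the master is out of the gauge and stands on the cork pad (horizontal distance between master and pad below 0.03 m and height (world z) of master below 0.008 m and angle between master's own z axis and vertical below 0.1 rad), for 0.1 s.
At the end, for the whole second after the job is handed in: Foot upright (0.05 rad), fully down on the bed (within 2 mm) between jaw and anvil, within 12 mm of the gauge centre line in x; pointer 0 to 4 mm past the zero line (2 mm true); master upright on the pad, within 30 mm of its centre; all at rest and released (all of step 2 and z of foot in the frame of gauge between 0.0175 and 0.0218 m and x of foot in the frame of gauge between -0.012 and 0.012 m and angle between foot's own z axis and vertical below 0.05 rad and y of pointer in the frame of zero_mark between 0 and 0.004 m and linear speed of each of foot, master below 0.02 m/s); the robot touches nothing.
It fails at once if the jaw's spring is driven to its end (pointer more than 6.5 mm past the zero line) (y of pointer in the frame of zero_mark above 0.0065 m).
It fails at once if the foot or the master is pressed on the gauge with more than 50 N (contact force between any of foot, master and gauge above 50 N).
It fails at once if the fingers press on the gauge or its head with more than 30 N (contact force between the fingers and gauge above 30 N).
It fails at once if the master or the foot is toppled (angle between any of master, foot's own z axis and vertical above 0.7 rad).
It fails at once if a bystander is moved more than 30 mm (distance of any of pot, nursery_pot, trowel, jar, short_foot, brush from where it was at the start of the episode above 0.03 m).
It also fails if it takes over 72 s, if anything falls off the work surface, if the arm or the gripper's body presses on something with over 40 N, if the wrist force passes 120 N, or if a joint passes its speed limit or range.

ROBOT

A 6-joint arm with a two-finger parallel gripper is mounted at the origin on the work surface. World frame = base frame: x ahead of the robot, y to its left, z up, the work surface at z = 0. Lengths are in m, angles in rad, forces in N, time in s.
With the tool pointing down it reaches from about 0.35 to 0.85 m from the base axis. Payload 8.1 kg.
Tool frame: the origin (TCP) lies at the very end of the fingers, on their centre line; the grasp point (between the pads) lies 19 mm behind it; z points along the fingers, y is the line along which they close (so a half turn about z gives the same grasp; the last joint's range is limited). The gripper opens to 93 mm and grips with 3 to 60 N. Pads are 15 mm wide; open, the fingers measure 128 mm over their backs; the gripper's body (75 mm by 188 mm) begins 65 mm behind the grasp point.
Start: joints at [-1.267, 0.13, 1.488, -0, 1.523, -0.085], TCP at [0.227, -0.555, 0.219] pointing down, gripper open.
Joint ranges: [-2.96, 2.96], [-0.89, 2.26], [0.02, 2.5], [-1.34, 4.48], [0, 2.73], [-2.66, 2.66]. Speed limits (rad/s): [2.39, 2.39, 2.79, 3.14, 3.14, 3.14].

INTERFACE

Orientations are given as a rotation vector (axis times angle).
In Python, from station import arm gives the robot as it stands.
- The arm moves only by the tool servo_tool, never from a script. Its argument "series" is a list that holds one entry, the list of rows, each a list of 5 numbers: the closure, from -1 (fully open) to 1 (shut), then the shift along the tool's x, y, z in mm, then the turn about the tool's z in rad. In form: [[[hand, tx, ty, tz, twist], ...]]. A call has 1 to 20 rows; each row shifts and turns the commanded pose from where the row before left it, along the tool's axes as they then stand; what a row does not reach is not made up. A row lasts 1/12 s, in which the tool goes at most 41.7 mm and 7.16 degrees, less where a joint would pass 70% of its speed; a pose out of reach is approached as far as the arm can. A call is refused whole if a number of a shift passes 41.7 or a number of a turn 0.125, either way. A call with a gripper value outside its range is refused whole. The fingers move at their own pace and stop on an object; "grip_force" is the grip in N (left out, the last holds). Time passes only in rows, so rows that do not move let the fingers close. It gives the time, the measured TCP pose, the force, the opening and the grip force at its end, in the units of the state.
- arm.sense(): the state, without advancing time (a new reading comes with each control period).
- arm.get_image(name): name is "scene" or "top" or "wrist"; returns a dict with "img" (400x640x3 uint8, red, green, blue), "camera_matrix" (3x3 intrinsics, pixels), "R" (3x3) and "t" (3): a world point X has camera coordinates R X + t; the wrist camera has in their place "T_tool_cam" (4x4, takes a point from camera to tool coordinates, whose origin is the TCP and whose axes are the flange's). Camera axes: x right, y down, z forward; pixel columns grow to the right and rows downward; lengths in m; the calibration is good to about 2 mm. A picture is of the moment at which its call begins: read the wrist's pose just before it. There is no depth.
- arm.job_done(): hands the job in; it is judged then, once.
The state is a dict: "time": time; "joint_pos": joint angles; "qvel": joint speeds; "joint_efforts": joint torques, N m; "position": TCP position; "eef_rot": TCP orientation; "contact_force": force on the tool from outside, world axes, zero at the start; "ft_torque": the same for the moment, N m; "grip_width": finger opening in m; "grasp_force": force on a finger pad.
Only numpy, scipy, OpenCV 4.12 (cv2) and the standard library are available. Lean on these libraries where they do the work, as an engineer would, in place of code of your own. Each camera call takes 0.05 s, during which the arm holds its last target. There are 200 camera calls.

## Working session

There is one attempt and no reset: what is moved stays moved. The work goes in short steps, Python scripts to look and compute and a tool call to move; the robot and the scene stay as the last step left them, time stands still between calls to the robot, and variables do not carry over. Pictures are saved under pics/ and viewed, at most 10 in all, crops included, and the job is handed in when it is done.

Besides the shell and the picture viewer there is one more tool, called after "Call:" in YAML: its name, and indented under it one key for each argument. servo_tool: Moves the arm, as the interface text tells. Its arguments: {"type":"object","properties":{"series":{"type":"array","items":{"type":"array","items":{"type":"array","items":{"type":"number"}}}},"grip_force":{"type":"number"}},"required":["series"]}

```bash
mkdir -p pics; ls
python3 - <<'E'
from station import arm
import cv2,numpy as np
s=arm.sense();print({k:np.round(v,3).tolist() for k,v in s.items()})
for n in ("scene","top","wrist"):
    d=arm.get_image(n);cv2.imwrite(f"pics/{n}0.png",d["img"][:,:,::-1])
    np.savez(f"pics/{n}0.npz",**d)
    print(n,{k:np.round(v,4).tolist() for k,v in d.items() if k!="img"})
E
```

```text
pics
{'time': 0.0, 'joint_pos': [-1.267, 0.131, 1.489, 0.0, 1.523, -0.085], 'qvel': [0.001, -0.0, -0.0, -0.002, -0.001, -0.002], 'joint_efforts': [0.002, -55.983, -49.176, 0.077, 0.035, -0.0], 'position': [0.227, -0.555, 0.218], 'eef_rot': [-3.081, -0.607, 0.0], 'contact_force': [-0.399, 0.164, -0.245], 'ft_torque': [-0.005, -0.03, -0.012], 'grasp_force': 0.0, 'grip_width': 0.093}
scene {'camera_matrix': [[486.1029, 0.0, 326.482], [0.0, 486.1029, 191.9248], [0.0, 0.0, 1.0]], 'R': [[-0.7587, 0.6514, 0.0071], [0.405, 0.4801, -0.7781], [-0.5103, -0.5875, -0.6281]], 't': [0.4883, -0.1606, 1.8266]}
top {'camera_matrix': [[479.8979, 0.0, 319.0388], [0.0, 479.8979, 195.4649], [0.0, 0.0, 1.0]], 'R': [[0.026, -0.9996, 0.0067], [-0.9803, -0.0268, -0.1958], [0.1959, -0.0015, -0.9806]], 't': [-0.0493, 0.5885, 1.5641]}
wrist {'camera_matrix': [[282.4021, 0.0, 318.2284], [0.0, 282.4021, 199.6124], [0.0, 0.0, 1.0]], 'T_tool_cam': [[0.0007, -0.9576, -0.2882, 0.0808], [1.0, 0.0009, -0.0006, -0.0013], [0.0009, -0.2882, 0.9576, -0.1665], [0.0, 0.0, 0.0, 1.0]]}
```

View pics/top0.png

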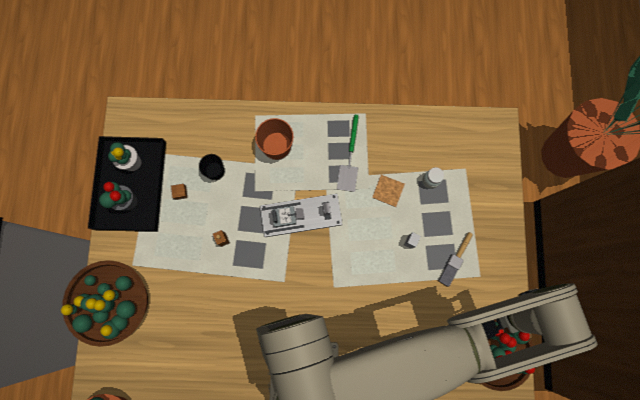

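View pics/scene0.png

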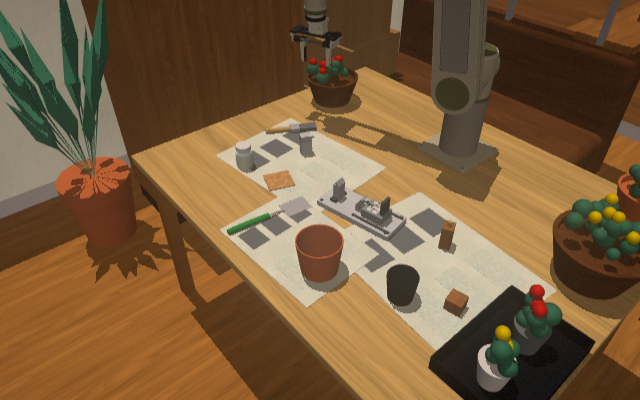

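The top view shows the gauge around (301,214) with the anvil at right (328,210) and the head at left (285,216). The master is at (410,240), the doweled foot at (220,239) and the cork pad at (389,190). The scene view agrees: master (306,145), foot (447,235), pad (279,180), gauge (362,210).

```bash
cat > h.py <<'E'
import numpy as np,cv2
from scipy.spatial.transform import Rotation as Ro
from station import arm
def load(f): return dict(np.load(f))
def shot(n,tag):
    s=arm.sense();d=arm.get_image(n)
    if n=="wrist":
        T=np.eye(4);T[:3,:3]=Ro.from_rotvec(s["eef_rot"]).as_matrix();T[:3,3]=s["position"]
        W=np.linalg.inv(T@d["T_tool_cam"]);d["R"]=W[:3,:3];d["t"]=W[:3,3]
    np.savez(f"pics/{tag}.npz",**d);cv2.imwrite(f"pics/{tag}.png",d["img"][:,:,::-1]);return d
def ray(d,uv):
    v=np.linalg.solve(d["camera_matrix"],[uv[0],uv[1],1]);return -d["R"].T@d["t"],d["R"].T@v
def plane(d,uv,z):
    c,v=ray(d,uv);return c+v*(z-c[2])/v[2]
def tri(obs):
    A=np.zeros((3,3));b=np.zeros(3)
    for d,uv in obs:
        c,v=ray(d,uv);v=v/np.linalg.norm(v);P=np.eye(3)-np.outer(v,v);A+=P;b+=P@c
    return np.linalg.solve(A,b)
def proj(d,X):
    p=d["camera_matrix"]@(d["R"]@np.asarray(X)+d["t"]);return p[:2]/p[2]
E
python3 - <<'E'
from h import *
t=load("pics/top0.npz");s=load("pics/scene0.npz")
for n,uv,z in (("master",(410,240),.06),("foot",(220,238),.06),("pad",(389,190),.004),("gauge",(301,214),.02),("anvil",(328,209),.08),("tab",(298,213),.1)):
    print(n,plane(t,uv,z).round(3))
for n,a,b in (("master",(410,240),(306,145)),("pad",(389,190),(279,180)),("foot",(220,238),(447,235))): print(n,tri([(t,a),(s,b)]).round(3))
c=t["img"][180:260,200:430]; c=cv2.resize(c,None,fx=3.4,fy=3.4,interpolation=cv2.INTER_CUBIC)
e=s["img"][120:255,265:470]; e=cv2.resize(e,None,fx=2.4,fy=2.4,interpolation=cv2.INTER_CUBIC)
m=np.zeros((c.shape[0]+e.shape[0],800,3),np.uint8);m[:c.shape[0],:c.shape[1]]=c;m[c.shape[0]:,:e.shape[1]]=e
cv2.imwrite("pics/mos.png",m[:,:,::-1]);print(m.shape)
E
```

```text
master [ 0.447 -0.339  0.06 ]
foot [0.437 0.291 0.06 ]
pad [ 0.627 -0.278  0.004]
gauge [0.531 0.027 0.02 ]
anvil [ 0.54  -0.064  0.08 ]
tab [0.521 0.034 0.1  ]
master [ 0.449 -0.343  0.036]
pad [ 0.625 -0.277  0.002]
foot [0.438 0.294 0.043]
(596, 800, 3)
```

View pics/mos.png

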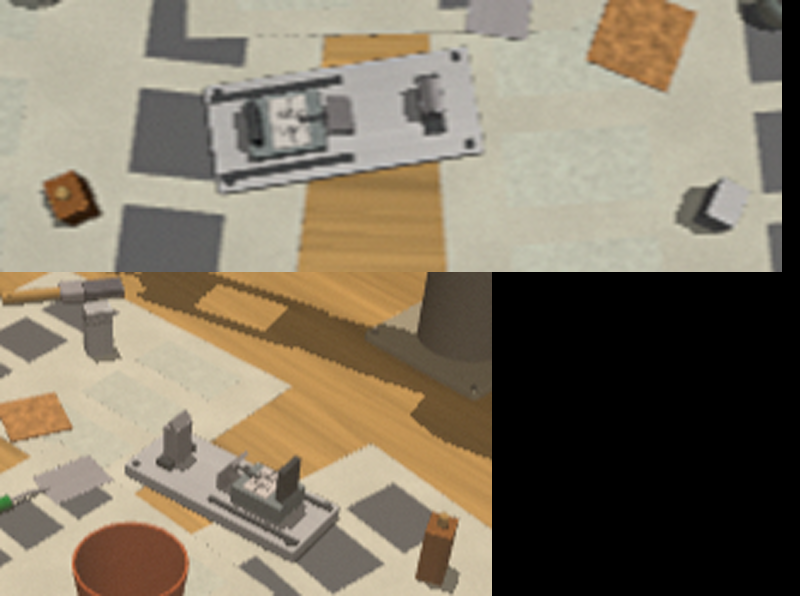

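The mosaic shows the tab as the dark plate at the left (+y) end of the head, with the jaw at (340,115) and the anvil at (430,105). The gauge is yawed by roughly 9°. I'm moving over the master for a close wrist view.

Call:
servo_tool:
  series:
    - [[-1,27.4,-11.5,0,0],[-1,27.4,-11.5,0,0],[-1,27.4,-11.5,0,0],[-1,27.4,-11.5,0,0],[-1,27.4,-11.5,0,0],[-1,27.4,-11.5,0,0],[-1,27.4,-11.5,0,0],[-1,27.4,-11.5,0,0],[-1,27.4,-11.5,0,0],[-1,27.4,-11.5,0,0],[-1,0,0,0,0],[-1,0,0,0,0]]

```text
time: 1.15
position: [0.4382, -0.3437, 0.2183]
eef_rot: [-3.081, -0.611, 0.001]
contact_force: [0.2, 0.1, 0.4]
grip_width: 0.0931
grasp_force: 0.0
```

Run:
```python
from h import *
d=shot("wrist","w1"); print(arm.sense()["position"],arm.sense()["eef_rot"])
```

```text
[ 0.4374053  -0.34462385  0.21832431] [-3.08173338e+00 -6.09164041e-01  1.07094084e-03]
```

View pics/w1.png

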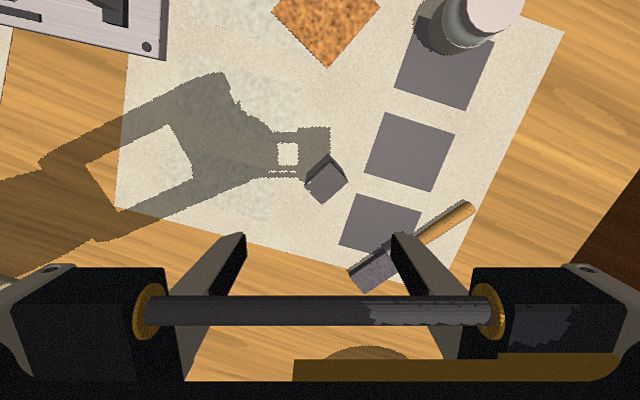

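The master's top is around (326,183), in the gripper's shadow. The pad is cut off at the top, around (325,25). I'm zooming in numerically and taking a second view from another place.

Call:
servo_tool:
  series:
    - [[-1,20,24,-5,0],[-1,20,24,-5,0],[-1,20,0,-5,0],[-1,0,0,0,0],[-1,0,0,0,0],[-1,0,0,0,0]]

```text
time: 1.7
position: [0.5099, -0.3673, 0.2331]
eef_rot: [-3.082, -0.605, 0.002]
contact_force: [-0.5, -0.6, 0.0]
grip_width: 0.0929
grasp_force: 0.0
```

Run:
```python
from h import *
d=load("pics/w1.npz"); e=shot("wrist","w2")
p=proj(e,[.449,-.343,.08]); print(p, proj(e,[.627,-.278,.004]))
u,v=p.astype(int); g=np.zeros((480,800,3),np.uint8)
a=cv2.resize(d["img"][150:214,296:360],(400,400),interpolation=cv2.INTER_CUBIC)
y0,x0=max(v-32,0),max(u-32,0); b=cv2.resize(e["img"][y0:y0+64,x0:x0+64],(400,400),interpolation=cv2.INTER_CUBIC)
print(x0,y0); g[:400,:400]=np.clip(a*1.5,0,255);g[:400,400:]=b; cv2.imwrite("pics/z1.png",g[:400,:,::-1])
```

```text
[282.03625777 224.48143708] [289.62986162  64.23236763]
250 192
```

View pics/z1.png

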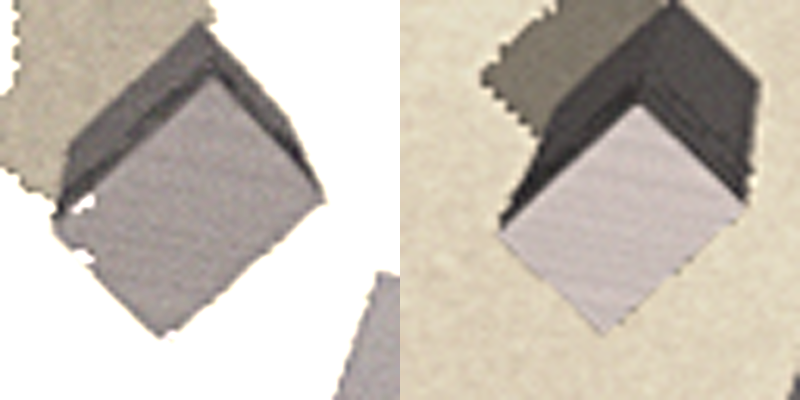

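Both views show the master's top face cleanly, so I can triangulate its four corners.

Run:
```python
from h import *
d=load("pics/w1.npz"); e=load("pics/w2.npz")
A=np.array([(212,75),(325,198),(163,337),(55,222)])/6.25-.5+[296,150]
B=np.array([(240,103),(348,205),(205,333),(100,233)])/6.25-.5+[250,192]
P=np.array([tri([(d,a),(e,b)]) for a,b in zip(A,B)]);print(P.round(4)); print("c",P.mean(0).round(4))
for w,Q in ((d,A),(e,B)):
    q=np.array([plane(w,x,.08) for x in Q]);s=np.roll(q,-1,0)-q;print(q.mean(0).round(4),np.linalg.norm(s,axis=1).round(4),np.degrees(np.arctan2(s[:,1],s[:,0])).round(1))
hsv=cv2.cvtColor(e["img"],cv2.COLOR_RGB2HSV);m=cv2.inRange(hsv,(5,120,100),(18,255,255));m[200:]=0;m=cv2.morphologyEx(m,cv2.MORPH_OPEN,np.ones((3,3)))
c=[k for k in cv2.findContours(m,0,2)[0] if cv2.contourArea(k)>800]
for k in c:
    print(cv2.boundingRect(k),cv2.contourArea(k)); Q=np.array([plane(e,x[0],.004)[:2] for x in k],np.float32); print(cv2.minAreaRect(Q))
t=load("pics/top0.npz")
G=[plane(t,(200+u/3.4-.35,180+v/3.4-.35),.02) for u,v in ((207,88),(465,48),(482,152),(220,192))];G=np.array(G);print(G.round(4),G.mean(0));s=np.roll(G,-1,0)-G;print(np.linalg.norm(s,axis=1),np.degrees(np.arctan2(s[:,1],s[:,0])))
```

```text
[[ 0.4717 -0.3417  0.08  ]
 [ 0.4588 -0.369   0.077 ]
 [ 0.4251 -0.352   0.0823]
 [ 0.4378 -0.326   0.0834]]
c [ 0.4484 -0.3472  0.0807]
[ 0.4483 -0.3467  0.08  ] [0.0298 0.0385 0.0288 0.038 ] [-114.7  154.6   64.5  -24. ]
[ 0.4478 -0.3475  0.08  ] [0.0291 0.0397 0.0291 0.0389] [-113.5  155.8   64.9  -24.2]
(0, 84, 107, 116) 10559.5
((0.3933800756931305, -0.009226031601428986), (0.17591889202594757, 0.13923947513103485), 5.713788986206055)
(238, 9, 97, 107) 5293.0
((0.624634861946106, -0.2734953761100769), (0.08979276567697525, 0.08980906754732132), 69.56730651855469)
(264, 0, 376, 200) 36719.0
((0.6601241230964661, -0.5029568076133728), (0.2502646744251251, 0.49940359592437744), 22.233186721801758)
[[ 0.5564  0.1669  0.02  ]
 [ 0.6049 -0.0937  0.02  ]
 [ 0.4986 -0.1128  0.02  ]
 [ 0.4512  0.1487  0.02  ]] [0.52776166 0.027275   0.02      ]
[0.26509031 0.10804994 0.26574279 0.10679437] [ -79.45598215 -169.8024829   100.27202015    9.84497196]
```

Call:
servo_tool:
  series:
    - [[-1,-17,-14,0,0],[-1,-17,-14,0,0],[-1,-16,-14,0,0],[-1,0,0,20,-0.125],[-1,0,0,20,-0.125],[-1,0,0,20,-0.125],[-1,0,0,20,-0.125],[-1,0,0,20,-0.125],[-1,0,0,0,-0.125],[-1,0,0,0,0],[-1,0,0,0,0],[-1,0,0,0,0]]

```text
time: 2.75
position: [0.4489, -0.3474, 0.1347]
eef_rot: [2.649, 1.686, 0.001]
contact_force: [-0.1, 0.4, -0.3]
grip_width: 0.093
grasp_force: 0.0
```

```bash
cat >> h.py <<'E'
def delta(x,y,z,yaw_y=None):
    s=arm.sense();R=Ro.from_rotvec(s["eef_rot"]).as_matrix();v=R.T@(np.array([x,y,z])-s["position"])*1000
    a=np.degrees(np.arctan2(R[1,1],R[0,1]))
    tw=None if yaw_y is None else -np.radians((yaw_y-a+90)%180-90)
    print("t",round(s["time"],2),"pos",s["position"].round(4),"yaw_y",round(a,2),"tilt",np.degrees(np.arccos(-R[2,2])).round(2),"move mm",v.round(1),"twist",tw,"q",np.round(s["joint_pos"],2),"F",np.round(s["contact_force"],1),"w",round(s["grip_width"],4))
E
python3 -c "
from h import *
delta(.448,-.347,.045,-24.6)"
```

```text
t 2.75 pos [ 0.4489 -0.3474  0.1347] yaw_y -25.04 tilt 0.1 move mm [-0.  -1.1 89.7] twist -0.007598069505279586 q [-0.75  0.1   1.68 -0.    1.36 -0.31] F [-0.1  0.4 -0.3] w 0.093
```

Call:
servo_tool:
  series:
    - [[-1,0,-1,25,-0.008],[-1,0,0,25,0],[-1,0,0,25,0],[-1,0,0,15,0],[-1,0,0,0,0],[1,0,0,0,0],[1,0,0,0,0],[1,0,0,0,0],[1,0,0,0,0],[1,0,0,0,0],[1,0,0,0,0],[1,0,0,0,0],[1,0,0,0,0],[1,0,0,0,0],[1,0,0,0,0]]
  grip_force: 25

```text
time: 4.0
position: [0.4481, -0.3463, 0.0437]
eef_rot: [2.639, 1.704, 0.0]
contact_force: [0.3, 0.2, 0.3]
grip_width: 0.04
grasp_force: 25.0
```

Call:
servo_tool:
  series:
    - [[1,0,0,-10,0],[1,0,0,-30,0],[1,0,0,-35,-0.121],[1,0,0,-35,-0.121],[1,0,0,-35,-0.121],[1,0,0,-35,-0.121],[1,0,0,0,-0.121],[1,25.4,18,0,0],[1,25.4,18,0,0],[1,25.4,18,0,0],[1,25.4,18,0,0],[1,25.4,18,0,0],[1,25.4,18,0,0],[1,25.4,18,0,0],[1,25.4,18,0,0],[1,0,0,0,0],[1,0,0,0,0],[1,0,0,0,0]]

```text
time: 5.5
position: [0.5528, -0.1206, 0.2237]
eef_rot: [-2.01, -2.414, 0.001]
contact_force: [-0.3, -0.4, -3.1]
grip_width: 0.0396
grasp_force: 25.0
```

Run:
```python
from h import *
delta(.536,-.017,.07,10.1)
d=shot("wrist","w3"); print([proj(d,[.528,.027,.02]).round()])
```

```text
t 5.5 pos [ 0.5528 -0.1206  0.2237] yaw_y 10.41 tilt 0.04 move mm [104.9   2.4 153.7] twist 0.005495757840606899 q [-0.31  0.04  1.58 -0.    1.53 -0.49] F [-0.3 -0.4 -3.1] w 0.0396
[array([320.,  55.])]
```

View pics/w3.png

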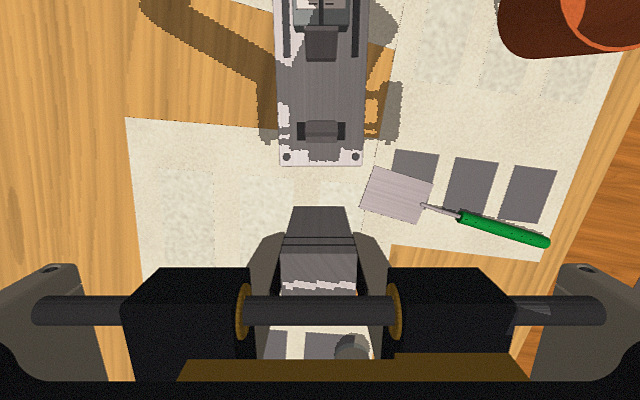

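The wrist view shows the held master at (320,225). The gauge's near edge is at row 165 (cols 280–365), with the anvil at (321,130), the jaw at (322,45) and the tab out of frame. I'm moving closer for a second view of jaw, anvil and scale.

Call:
servo_tool:
  series:
    - [[1,25,0.5,0,0],[1,25,0.5,0,0],[1,25,0.5,0,0],[1,10,0,0,0],[1,0,0,0,0],[1,0,0,0,0],[1,0,0,0,0],[1,0,0,0,0]]

```text
time: 6.22
position: [0.5394, -0.038, 0.2237]
eef_rot: [2.013, 2.411, -0.001]
contact_force: [-0.3, -0.4, -3.4]
grip_width: 0.0396
grasp_force: 25.0
```

Run:
```python
from h import *
delta(.536,-.017,.07,10.1)
d=load("pics/w3.npz");e=shot("wrist","w4")
a=cv2.resize(d["img"][0:175,245:401],None,fx=2.5,fy=2.5,interpolation=cv2.INTER_CUBIC)
b=cv2.resize(e["img"][0:240,240:400],None,fx=2.5,fy=2.5,interpolation=cv2.INTER_CUBIC)
g=np.zeros((600,800,3),np.uint8);g[:a.shape[0],:a.shape[1]]=a;g[:,400:]=b;cv2.imwrite("pics/z2.png",g[:,:,::-1]);print(a.shape,b.shape)
```

```text
t 6.22 pos [ 0.5394 -0.038   0.2237] yaw_y 10.28 tilt 0.03 move mm [ 21.3   0.4 153.7] twist 0.0032055082700586253 q [-0.16 -0.03  1.65 -0.    1.53 -0.34] F [-0.3 -0.4 -3.4] w 0.0396
(438, 390, 3) (600, 400, 3)
```

View pics/z2.png

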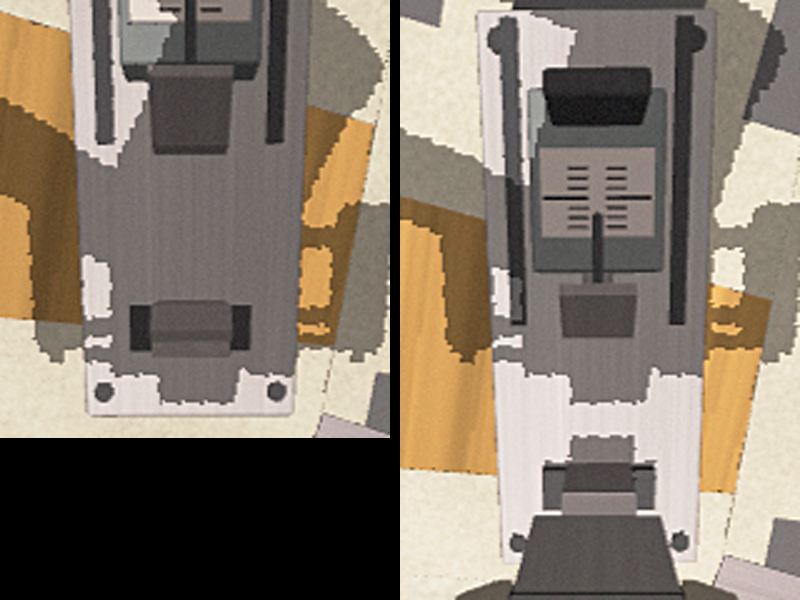

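Both views are clear. In the right crop the zero line is at row 198 and the pointer tip at row ~212. The tab's upper edge is at rows 68–95, the jaw at rows 283–337 and the anvil's face foot at about row 463. In the left crop the jaw foot is at row 153.

Run:
```python
from h import *
d=load("pics/w3.npz");e=load("pics/w4.npz")
D=lambda u,v:(245+u/2.5-.3,v/2.5-.3); E=lambda u,v:(240+(u-400)/2.5-.3,v/2.5-.3)
G=np.array([plane(e,E(*p),.02) for p in ((478,11),(718,11),(700,562),(502,562))]);s=np.roll(G,-1,0)-G
print(G.mean(0).round(4),np.linalg.norm(s,axis=1).round(4),np.degrees(np.arctan2(s[:,1],s[:,0])).round(2))
L=np.array([plane(d,D(*p),.02) for p in ((90,414),(293,414))]);print("near corners w3",L.round(4),"w4",G[[3,2]].round(4))
print("near corner tri",[tri([(d,D(90,414)),(e,E(502,562))]).round(4),tri([(d,D(293,414)),(e,E(700,562))]).round(4)])
a=(G[0]-G[3])+(G[1]-G[2]);a/=np.linalg.norm(a);yaw=np.degrees(np.arctan2(a[1],a[0]))-90;print("yaw",yaw)
# origin from near edge midpoint averaged of views + 135mm
c=(L.mean(0)+G[[2,3]].mean(0))/2+.135*a; c2=G.mean(0);print("c",c.round(4),c2.round(4))
c=c2.copy();R=Ro.from_euler("z",yaw,degrees=True).as_matrix();c[2]=0
np.savez("gauge.npz",c=c,R=R)
g=lambda X:((R.T@(X-c))*1000).round(1)
for n,w,p,z in (("anvil foot",e,E(600,463),.02),("anvil top",e,E(600,515),.091),("jaw foot",d,D(191,153),.02),("jaw foot w4",e,E(598,337),.02),("tab near edge",e,E(597,124),.09),("tab far top",e,E(597,68),.1),("tab near top",e,E(597,97),.1),("zero",e,E(598,198),.056),("pointer",e,E(598,212),.056),("scale top",e,E(598,148),.052),("anvil foot w3",d,D(191,305),.02),("anvil w3 b",d,D(191,357),.091),("master top far",e,E(600,516),.18)):
    print(n,g(plane(w,p,z)),plane(w,p,z).round(4))
print("bed world",(R@[0,-.045,.02]+c).round(4))
```

```text
[0.5288 0.0293 0.02  ] [0.1088 0.2678 0.1113 0.2678] [  10.31  -79.   -169.66  100.45]
near corners w3 [[ 0.5006 -0.1119  0.02  ]
 [ 0.606  -0.0924  0.02  ]] w4 [[ 0.499  -0.1122  0.02  ]
 [ 0.6085 -0.0922  0.02  ]]
near corner tri [array([ 0.4998, -0.112 ,  0.0202]), array([ 0.6071, -0.0921,  0.0209])]
yaw 10.724613846618098
c [0.5284 0.0305 0.02  ] [0.5288 0.0293 0.02  ]
anvil foot [ -0.2 -76.7  20. ] [ 0.5428 -0.0461  0.02  ]
anvil top [ -0.6 -83.1  91. ] [ 0.5437 -0.0525  0.091 ]
jaw foot [-0.4 -8.3 20. ] [0.5299 0.0211 0.02  ]
jaw foot w4 [ -0.9 -10.4  20. ] [0.5298 0.019  0.02  ]
tab near edge [-0.9 73.8 90. ] [0.5142 0.1016 0.09  ]
tab far top [ -0.7  90.  100. ] [0.5113 0.1176 0.1   ]
tab near top [ -0.8  80.7 100. ] [0.513  0.1084 0.1   ]
zero [-0.6 51.4 56. ] [0.5187 0.0797 0.056 ]
pointer [-0.6 45.7 56. ] [0.5197 0.0741 0.056 ]
scale top [-0.4 72.  52. ] [0.515 0.1   0.052]
anvil foot w3 [ -0.5 -78.2  20. ] [ 0.5428 -0.0476  0.02  ]
anvil w3 b [ -1.2 -97.6  91. ] [ 0.5458 -0.0668  0.091 ]
master top far [ -0.8 -54.7 180. ] [ 0.5382 -0.0245  0.18  ]
bed world [ 0.5372 -0.0149  0.02  ]
```

Call:
servo_tool:
  series:
    - [[1,12,1.2,0,-0.004],[1,0,0,28,0],[1,0,0,28,0],[1,0,0,28,0],[1,0,0,28,0],[1,0,0,22,0],[1,0,0,10,0],[1,0,0,6,0],[1,0,0,4,0],[1,0,0,2,0],[1,0,0,1,0],[1,0,0,0,0],[1,0,0,0,0]]

```text
time: 7.35
position: [0.5391, -0.0247, 0.0678]
eef_rot: [2.006, 2.416, 0.002]
contact_force: [0.2, -0.2, -2.9]
grip_width: 0.0394
grasp_force: 25.0
```

```bash
python3 -c "
from h import *
delta(.5384,-.0259,.0637,10.5)"
```

```text
t 7.35 pos [ 0.5391 -0.0247  0.0678] yaw_y 10.6 tilt 0.1 move mm [-1.1 -1.   4.1] twist 0.0017567242855932672 q [-0.14  0.09  1.81  0.    1.23 -0.33] F [ 0.2 -0.2 -2.9] w 0.0394
```

Free above the bed still (force equals the block's weight). I'm lowering the last few mm gently.

Call:
servo_tool:
  series:
    - [[1,-1,-1,1,0],[1,0,0,1,0],[1,0,0,0.8,0],[1,0,0,0.6,0],[1,0,0,0,0],[1,0,0,0,0]]

```text
time: 7.85
position: [0.5376, -0.0258, 0.0637]
eef_rot: [2.007, 2.417, -0.0]
contact_force: [-2.2, 0.1, 3.6]
grip_width: 0.0399
grasp_force: 25.0
```

The master is seated: force went from −2.9 to +3.6 N at the expected height. Now I release, lift, close the fingers and go behind the tab.

Call:
servo_tool:
  series:
    - [[-1,0,0,0,0],[-1,0,0,0,0],[-1,0,0,0,0],[-1,0,0,0,0],[-1,0,0,0,0],[-1,0,0,-20,0],[-1,0,0,-30,0],[-1,0,0,-25,0],[1,28,0,0,0],[1,28,0,0,0],[1,28,0,0,0],[1,28,0,0,0],[1,28,0,0,0],[1,30,0,0,0],[1,0,0,0,0],[1,0,0,0,0],[1,0,0,0,0]]

```text
time: 9.27
position: [0.5063, 0.1411, 0.1382]
eef_rot: [2.006, 2.418, -0.0]
contact_force: [-0.3, -0.1, -0.0]
grip_width: 0.0376
grasp_force: 0.0
```

Run:
```python
from h import *
z=np.load("gauge.npz");c=z["c"];R=Ro.from_euler("z",10.5,degrees=True).as_matrix();np.savez("gauge.npz",c=c,R=R)
X=R@[-.0006,.112,.075]+c;print(X);delta(*X,10.5)
```

```text
[0.50780154 0.13932476 0.075     ]
t 9.27 pos [0.5063 0.1411 0.1382] yaw_y 10.64 tilt 0.02 move mm [-2.   1.2 63.2] twist 0.0024545794586439467 q [ 0.17 -0.02  1.79 -0.    1.37 -0.01] F [-0.3 -0.1 -0. ] w 0.0376
```

Call:
servo_tool:
  series:
    - [[1,0,1.2,20,0],[1,0,0,20,0],[1,0,0,15,0],[1,0,0,8,0],[1,0,0,0,0],[1,-4,0,0,0],[1,-3,0,0,0],[1,-2,0,0,0],[1,-2,0,0,0],[1,-1,0,0,0],[1,-1,0,0,0],[1,0,0,0,0]]

```text
time: 10.27
position: [0.51, 0.1287, 0.0755]
eef_rot: [2.007, 2.417, 0.0]
contact_force: [-0.6, -0.2, -0.4]
grip_width: 0.0004
grasp_force: 0.0
```

Call:
servo_tool:
  series:
    - [[1,-1.5,0,0,0],[1,-1.5,0,0,0],[1,-1.5,0,0,0],[1,-1.5,0,0,0],[1,-1.5,0,0,0],[1,-1.5,0,0,0],[1,-1.5,0,0,0],[1,-1.5,0,0,0],[1,-1.5,0,0,0],[1,-1.5,0,0,0],[1,-1.5,0,0,0],[1,-1.5,0,0,0],[1,-1.5,0,0,0],[1,-1.5,0,0,0],[1,-1.5,0,0,0],[1,-1.5,0,0,0],[1,-1.5,0,0,0],[1,-1.5,0,0,0],[1,-1.5,0,0,0],[1,-1.5,0,0,0]]

```text
time: 11.93
position: [0.5148, 0.1018, 0.0753]
eef_rot: [-2.004, -2.416, -0.004]
contact_force: [-2.7, 12.2, 1.7]
grip_width: 0.0002
grasp_force: 6.2
```

```bash
cat >> h.py <<'E'
def gy():
    z=np.load("gauge.npz");s=arm.sense();print("gauge TCP mm",((z["R"].T@(s["position"]-z["c"]))*1000).round(1),"F gauge",(z["R"].T@s["contact_force"]).round(1),"t",s["time"])
E
python3 -c "
from h import *
gy()"
```

```text
gauge TCP mm [-0.5 73.8 75.3] F gauge [-0.4 12.5  1.7] t 11.9333
```

Call:
servo_tool:
  series:
    - [[1,-1.3,0,0,0],[1,-1.3,0,0,0],[1,-1.3,0,0,0],[1,-1.3,0,0,0],[1,-1.3,0,0,0],[1,-1.3,0,0,0],[1,-1.3,0,0,0],[1,-1.3,0,0,0],[1,-1.3,0,0,0],[1,-1.3,0,0,0],[1,-1,0,0,0],[1,0,0,0,0]]

```text
time: 12.93
position: [0.5174, 0.0882, 0.0753]
eef_rot: [-2.004, -2.415, -0.004]
contact_force: [-2.6, 12.5, 1.1]
grip_width: 0.0008
grasp_force: 6.4
```

```bash
python3 -c "
from h import *
gy()"
```

```text
gauge TCP mm [-0.5 60.  75.3] F gauge [-0.2 12.8  1.1] t 12.9333
```

Call:
servo_tool:
  series:
    - [[1,-1,0,0,0],[1,-1,0,0,0],[1,-1,0,0,0],[1,0,0,0,0]]

```text
time: 13.27
position: [0.5179, 0.0856, 0.0753]
eef_rot: [-2.003, -2.415, -0.005]
contact_force: [-3.3, 14.4, 2.0]
grip_width: 0.0003
grasp_force: 7.3
```

```bash
python3 -c "
from h import *
gy()"
```

```text
gauge TCP mm [-0.5 57.3 75.3] F gauge [-0.6 14.7  2. ] t 13.2667
```

Call:
servo_tool:
  series:
    - [[1,4,0,0,0],[1,6,0,0,0],[1,0,0,-32,0],[1,0,0,-33,0],[1,-35,0,0,0],[1,-35,0,0,0],[1,-35,0,0,0],[1,-30,0,0,0],[1,0,0,0,0],[1,0,0,0,0],[1,0,0,0,0]]

```text
time: 14.18
position: [0.5412, -0.0399, 0.14]
eef_rot: [-2.007, -2.416, 0.0]
contact_force: [0.0, 0.5, -0.2]
grip_width: 0.0007
grasp_force: 0.0
```

Run:
```python
from h import *
gy();d=shot("wrist","w5");z=np.load("gauge.npz");W=lambda y,zz,x=-.0006:proj(d,z["R"]@[x,y,zz]+z["c"])
print(W(.01,.056),W(-.062,.1),W(.045,.1))
u,v=W(.01,.056).astype(int);v0=max(v-100,0)
b=cv2.resize(d["img"][v0:v0+200,u-70:u+70],None,fx=3,fy=3,interpolation=cv2.INTER_CUBIC);print(u-70,v0,b.shape);cv2.imwrite("pics/z3.png",b[:,:,::-1])
```

```text
gauge TCP mm [ -0.4 -70.3 140. ] F gauge [ 0.1  0.4 -0.2] t 14.1833
[318.09521186 116.69903712] [317.85260087 213.81978859] [318.06886604  62.30928235]
248 16 (600, 420, 3)
```

View pics/z3.png

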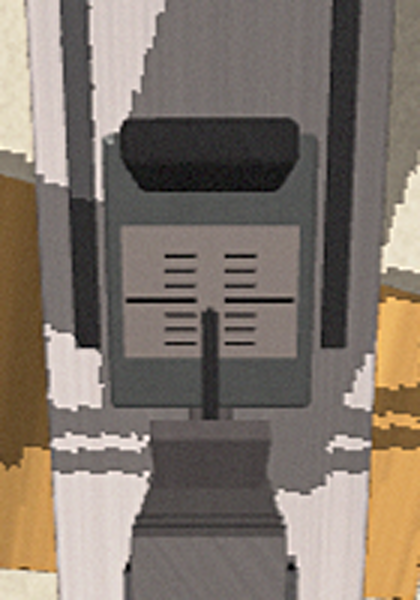

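The pointer tip is at row 308 and the zero line at row 299, viewed straight down, so it is about 2.4 mm short. The ticks are about 14.5 rows apart, which is 4 mm. I go back behind the tab and push to TCP y ≈ 55.

Call:
servo_tool:
  series:
    - [[1,35,0,0,0],[1,35,0,0,0],[1,35,0,0,0],[1,30,0,0,0],[1,0,0,0,0],[1,0,0,33,0],[1,0,0,32,0],[1,0,0,0,0],[1,-3,0,0,0],[1,-2,0,0,0],[1,-2,0,0,0],[1,-1,0,0,0],[1,-1,0,0,0],[1,-1,0,0,0],[1,-1,0,0,0],[1,-1,0,0,0],[1,0,0,0,0],[1,0,0,0,0]]

```text
time: 15.73
position: [0.5197, 0.0837, 0.0776]
eef_rot: [-2.005, -2.416, -0.009]
contact_force: [-3.2, 15.0, 1.8]
grip_width: 0.0004
grasp_force: 8.1
```

```bash
python3 -c "
from h import *
gy()"
```

```text
gauge TCP mm [ 1.  55.1 77.6] F gauge [-0.4 15.3  1.8] t 15.7333
```

Call:
servo_tool:
  series:
    - [[1,4,0,0,0],[1,6,0,0,0],[1,0,0,-32,0],[1,0,0,-33,0],[1,-35,0,0,0],[1,-35,0,0,0],[1,-35,0,0,0],[1,-30,0,0,0],[1,0,0,0,0],[1,0,0,0,0],[1,0,0,0,0]]

```text
time: 16.65
position: [0.5421, -0.0421, 0.1409]
eef_rot: [2.008, 2.416, 0.001]
contact_force: [0.9, 0.4, 0.6]
grip_width: 0.0002
grasp_force: 0.0
```

```bash
cat >> h.py <<'E'
def reading(d):
    z=np.load("gauge.npz");g=cv2.cvtColor(d["img"],cv2.COLOR_RGB2GRAY).astype(float)
    Y=np.arange(-.03,.07,.00025)
    def prof(x): 
        P=np.array([proj(d,z["R"]@[x,y,.056]+z["c"]) for y in Y],np.float32);return cv2.remap(g.astype(np.float32),P[None,:,0],P[None,:,1],cv2.INTER_LINEAR)[0]
    L=np.mean([prof(x) for x in (-.024,-.023,-.022,.022,.021,.023)],0)
    X=[prof(x) for x in np.arange(-.004,.0031,.0005)]
    X=np.array(X);i=np.argmin(X[:,Y<.0].mean(1) if 0 else X[:,(Y>0)&(Y<.006)].mean(1))
    return Y*1000,L,X[max(i-1,0):i+2].min(0)
E
python3 - <<'E'
from h import *
gy()
for d in (load("pics/w5.npz"),shot("wrist","w6")):
    Y,L,P=reading(d)
    k=(Y>0)&(Y<22); print(np.c_[Y[k],L[k],P[k]][::2].round(1).tolist())
b=cv2.resize(d["img"][16:216,248:388],None,fx=3,fy=3,interpolation=cv2.INTER_CUBIC);cv2.imwrite("pics/z4.png",b[:,:,::-1])
E
```

```text
gauge TCP mm [  0.  -72.7 140.9] F gauge [1.  0.2 0.6] t 16.65
[[0.0, 127.1, 40.3], [0.5, 127.9, 40.9], [1.0, 127.0, 41.2], [1.5, 125.0, 41.3], [2.0, 126.0, 40.9], [2.5, 126.4, 40.6], [3.0, 125.9, 40.4], [3.5, 126.1, 40.4], [4.0, 126.7, 40.5], [4.5, 126.6, 39.8], [5.0, 126.3, 37.1], [5.5, 125.9, 37.8], [6.0, 126.4, 38.8], [6.5, 127.0, 39.9], [7.0, 126.4, 40.5], [7.5, 126.4, 46.8], [8.0, 127.3, 61.0], [8.5, 129.1, 82.0], [9.0, 131.0, 103.4], [9.5, 131.6, 121.5], [10.0, 98.2, 128.8], [10.5, 29.4, 126.8], [11.0, 43.8, 124.7], [11.5, 74.5, 123.9], [12.0, 121.0, 125.4], [12.5, 135.1, 126.1], [13.0, 130.7, 123.9], [13.5, 128.3, 126.1], [14.0, 126.7, 127.0], [14.5, 126.5, 129.6], [15.0, 127.6, 128.4], [15.5, 128.8, 125.6], [16.0, 128.1, 126.4], [16.5, 127.6, 126.6], [17.0, 127.3, 126.3], [17.5, 127.4, 125.3], [18.0, 127.4, 126.0], [18.5, 126.7, 126.8], [19.0, 126.8, 127.1], [19.5, 127.2, 126.7], [20.0, 127.1, 126.4], [20.5, 127.2, 127.1], [21.0, 127.2, 127.9], [21.5, 127.3, 128.0]]
[[0.0, 126.3, 34.8], [0.5, 126.8, 33.7], [1.0, 127.0, 32.4], [1.5, 127.0, 30.9], [2.0, 127.2, 33.1], [2.5, 127.3, 35.9], [3.0, 127.0, 35.0], [3.5, 126.9, 34.5], [4.0, 126.9, 34.0], [4.5, 126.2, 32.6], [5.0, 125.8, 31.7], [5.5, 126.8, 35.1], [6.0, 128.1, 36.7], [6.5, 129.7, 37.1], [7.0, 130.8, 40.5], [7.5, 118.0, 45.8], [8.0, 61.7, 61.7], [8.5, 39.9, 85.5], [9.0, 41.4, 112.5], [9.5, 100.2, 125.1], [10.0, 138.0, 130.6], [10.5, 130.8, 126.1], [11.0, 127.8, 125.7], [11.5, 126.6, 126.2], [12.0, 126.6, 126.1], [12.5, 126.7, 126.9], [13.0, 127.0, 128.2], [13.5, 126.3, 127.2], [14.0, 126.2, 125.4], [14.5, 127.5, 126.0], [15.0, 127.1, 126.9], [15.5, 125.7, 125.8], [16.0, 126.7, 127.3], [16.5, 127.2, 127.7], [17.0, 126.8, 128.3], [17.5, 127.2, 127.8], [18.0, 127.3, 127.4], [18.5, 127.2, 127.7], [19.0, 127.4, 127.2], [19.5, 127.9, 128.0], [20.0, 127.2, 127.7], [20.5, 127.2, 127.5], [21.0, 128.0, 126.5], [21.5, 128.4, 126.9]]
```

The tip's half-level is at 8.45 mm and the line centre at 8.7 mm, so the pointer is about 0.25 mm short of zero with the hand clear. Next I grip the master again.

Call:
servo_tool:
  series:
    - [[-1,9.7,-0.4,0,0],[-1,0,0,0,0],[-1,0,0,0,0],[-1,0,0,0,0],[-1,0,0,0,0],[-1,0,0,0,0],[-1,0,0,22,0],[-1,0,0,25,0],[-1,0,0,20,0],[-1,0,0,9.5,0],[-1,0,0,0,0],[-1,0,0,0,0]]

```text
time: 17.7
position: [0.5395, -0.0328, 0.0638]
eef_rot: [-2.006, -2.416, 0.001]
contact_force: [-0.5, 0.2, 1.4]
grip_width: 0.0761
grasp_force: 0.0
```

```bash
python3 -c "
from h import *
gy();delta(0,0,0,10.5)"
```

```text
gauge TCP mm [ -0.8 -63.   63.8] F gauge [-0.4  0.3  1.4] t 17.7
t 17.7 pos [ 0.5395 -0.0328  0.0638] yaw_y 10.59 tilt 0.05 move mm [ 131.4 -524.2   64.3] twist 0.0016208245450678811 q [-0.16  0.1   1.81  0.    1.23 -0.34] F [-0.5  0.2  1.4] w 0.0761
```

Call:
servo_tool:
  series:
    - [[1,0,0,0,0],[1,0,0,0,0],[1,0,0,0,0],[1,0,0,0,0],[1,0,0,0,0],[1,0,0,0,0],[1,0,0,0,0],[1,0,0,0,0],[1,0,0,-3,0],[1,0,0,-6,0],[1,0,0,-8,0],[1,0,0,-10,0],[1,0,0,-12,0],[1,0,0,-15,0],[1,0,0,-15,0],[1,0,0,-15,0],[1,0,0,-15,0],[1,0,0,-15,0],[1,0,0,0,0],[1,0,0,0,0]]
  grip_force: 30

```text
time: 19.37
position: [0.5408, -0.0327, 0.1798]
eef_rot: [2.005, 2.415, 0.004]
contact_force: [0.5, -0.4, -2.3]
grip_width: 0.0401
grasp_force: 30.0
```

Run:
```python
from h import *
gy();delta(.6246,-.2735,.178); s=shot("wrist","w7");Y,L,P=reading(s)
k=(Y>-10)&(Y<16); print(np.c_[Y[k],L[k],P[k]][::4].round(0).tolist())
```

```text
gauge TCP mm [  0.5 -63.2 179.8] F gauge [ 0.4 -0.5 -2.3] t 19.3667
t 19.37 pos [ 0.5408 -0.0327  0.1798] yaw_y 10.61 tilt 0.22 move mm [-252.1   38.     2.2] twist None q [-0.16 -0.01  1.7   0.    1.44 -0.34] F [ 0.5 -0.4 -2.3] w 0.0401
[[-10.0, 86.0, 47.0], [-9.0, 84.0, 43.0], [-8.0, 85.0, 42.0], [-7.0, 114.0, 41.0], [-6.0, 133.0, 40.0], [-5.0, 134.0, 41.0], [-4.0, 135.0, 42.0], [-3.0, 135.0, 42.0], [-2.0, 134.0, 41.0], [-1.0, 133.0, 44.0], [0.0, 134.0, 41.0], [1.0, 133.0, 40.0], [2.0, 133.0, 50.0], [3.0, 134.0, 110.0], [4.0, 133.0, 136.0], [5.0, 133.0, 134.0], [6.0, 135.0, 131.0], [7.0, 136.0, 132.0], [8.0, 100.0, 131.0], [9.0, 44.0, 132.0], [10.0, 119.0, 133.0], [11.0, 138.0, 134.0], [12.0, 135.0, 136.0], [13.0, 134.0, 136.0], [14.0, 134.0, 134.0], [15.0, 135.0, 136.0]]
```

The head is unmoved: the line is still at about 8.8 mm and the pointer is back at −6. Next comes the cork pad.

Call:
servo_tool:
  series:
    - [[1,-28,4.2,0,0],[1,-28,4.2,0,0],[1,-28,4.2,0,0],[1,-28,4.2,0,0],[1,-28,4.2,0,0],[1,-28,4.2,0,0],[1,-28,4.2,0,0],[1,-28,4.2,0,0],[1,-28,4.2,0,0],[1,0,0,25,0],[1,0,0,28,0],[1,0,0,28,0],[1,0,0,22,0],[1,0,0,12,0],[1,0,0,8,0],[1,0,0,4,0],[1,0,0,0,0],[1,0,0,0,0]]

```text
time: 20.92
position: [0.6241, -0.2739, 0.0522]
eef_rot: [2.005, 2.416, 0.001]
contact_force: [-0.3, -0.0, -2.6]
grip_width: 0.0397
grasp_force: 30.0
```

```bash
python3 -c "
from h import *
delta(.6246,-.2735,.0478)"
```

```text
t 20.92 pos [ 0.6241 -0.2739  0.0522] yaw_y 10.61 tilt 0.12 move mm [0.3 0.6 4.4] twist None q [-0.49  0.47  1.39  0.    1.28 -0.67] F [-0.3 -0.  -2.6] w 0.0397
```

Call:
servo_tool:
  series:
    - [[1,0,0,1.5,0],[1,0,0,1.2,0],[1,0,0,1,0],[1,0,0,0.8,0],[1,0,0,0,0],[1,0,0,0,0]]

```text
time: 21.42
position: [0.6238, -0.2739, 0.0478]
eef_rot: [2.006, 2.416, 0.0]
contact_force: [-2.7, -0.4, 5.3]
grip_width: 0.0397
grasp_force: 30.0
```

Call:
servo_tool:
  series:
    - [[-1,0,0,0,0],[-1,0,0,0,0],[-1,0,0,0,0],[-1,0,0,0,0],[-1,0,0,0,0],[-1,0,0,0,0],[-1,0,0,-10,0],[-1,0,0,-25,0],[-1,0,0,-34,0],[-1,0,0,-34,0],[-1,0,0,-34,0],[-1,0,0,-34,0]]

```text
time: 22.42
position: [0.623, -0.2734, 0.2198]
eef_rot: [2.006, 2.417, 0.0]
contact_force: [0.6, 0.3, 0.3]
grip_width: 0.0932
grasp_force: 0.0
```

Call:
servo_tool:
  series:
    - [[-1,32,-4.3,0,0],[-1,32,-4.3,0,0],[-1,32,-4.3,0,0],[-1,32,-4.3,0,0],[-1,32,-4.3,0,0],[-1,32,-4.3,0,0],[-1,32,-4.3,0,0],[-1,32,-4.3,0,0],[-1,32,-4.3,0,0],[-1,32,-4.3,0,0],[-1,32,-4.3,0,0],[-1,32,-4.3,0,0],[-1,32,-4.3,0,0],[-1,32,-4.3,0,0],[-1,32,-4.3,0,0],[-1,32,-4.3,0,0],[-1,32,-4.3,0,0],[-1,0,0,0,0],[-1,0,0,0,0],[-1,0,0,0,0]]

```text
time: 24.08
position: [0.4514, 0.2475, 0.2178]
eef_rot: [2.005, 2.417, 0.0]
contact_force: [-0.1, -0.4, 0.1]
grip_width: 0.0932
grasp_force: 0.0
```

Run:
```python
from h import *
delta(.438,.294,.22);d=shot("wrist","w8")
print(proj(d,[.438,.294,.08]))
```

```text
t 24.08 pos [0.4514 0.2475 0.2178] yaw_y 10.65 tilt 0.05 move mm [48.2 -4.6 -2.2] twist None q [ 0.4  -0.1   1.72 -0.    1.52  0.22] F [-0.1 -0.4  0.1] w 0.0932
[313.8195433  147.74022554]
```

Call:
servo_tool:
  series:
    - [[-1,-25,0,0,0],[-1,-25,0,0,0],[-1,0,0,0,0],[-1,0,0,0,0],[-1,0,0,0,0]]

```text
time: 24.55
position: [0.4608, 0.1979, 0.2174]
eef_rot: [-2.009, -2.415, -0.001]
contact_force: [0.3, 1.1, 0.7]
grip_width: 0.0928
grasp_force: 0.0
```

Run:
```python
from h import *
d=load("pics/w8.npz");e=shot("wrist","w9")
g=np.zeros((400,800,3),np.uint8)
for k,w in enumerate((d,e)):
    p=proj(w,[.438,.294,.09]).astype(int);x0,y0=max(p[0]-40,0),max(p[1]-40,0);print(p,x0,y0)
    g[:,400*k:400*k+400]=cv2.resize(w["img"][y0:y0+80,x0:x0+80],(400,400),interpolation=cv2.INTER_CUBIC)
cv2.imwrite("pics/z5.png",g[:,:,::-1]);delta(.438,.294,.05)
# master check from top cam
t=shot("top","t2");q=proj(t,[.6241,-.274,.084]);print(q)
m=t["img"][int(q[1])-8:int(q[1])+9,int(q[0])-8:int(q[0])+9].astype(int);print((m.max(2)-m.min(2)<25).astype(int))
```

```text
[313 148] 273 108
[313  97] 273 57
t 24.6 pos [0.4606 0.1984 0.2174] yaw_y 10.53 tilt 0.02 move mm [ 98.   -4.8 167.4] twist None q [ 0.3  -0.14  1.76  0.    1.52  0.12] F [ 0.7 -0.1 -0.2] w 0.0931
[391.24174806 185.77543589]
[[0 0 0 0 0 0 0 1 1 1 1 1 1 1 1 0 0]
 [0 0 0 0 0 0 0 0 0 0 0 0 1 1 1 1 1]
 [0 0 0 0 0 0 0 0 0 0 0 0 0 0 1 1 1]
 [0 0 0 0 0 0 0 0 0 1 1 1 0 0 0 0 1]
 [0 0 0 1 1 1 1 1 1 1 1 1 0 0 0 0 0]
 [0 0 0 1 1 1 1 1 1 1 1 1 1 0 0 0 0]
 [0 0 1 1 1 1 1 1 1 1 1 1 0 0 0 0 0]
 [0 0 1 1 1 1 1 1 1 1 1 1 1 0 0 0 0]
 [0 1 1 1 1 1 1 1 1 1 1 1 1 0 0 0 0]
 [0 1 1 1 1 1 1 1 1 1 1 1 1 0 0 0 0]
 [1 1 1 1 1 1 1 1 1 1 1 1 1 1 0 0 0]
 [0 1 1 1 1 1 1 1 1 1 1 1 1 0 0 0 0]
 [0 1 1 1 1 1 1 1 1 1 1 1 1 1 0 0 0]
 [0 1 1 1 1 1 1 1 1 1 1 1 1 1 0 0 0]
 [0 1 1 1 1 1 1 1 1 1 1 1 1 0 0 0 0]
 [0 1 1 1 1 1 1 1 1 1 1 1 0 0 0 0 0]
 [0 0 1 1 1 1 1 1 1 1 1 1 0 0 0 0 0]]
```

View pics/z5.png

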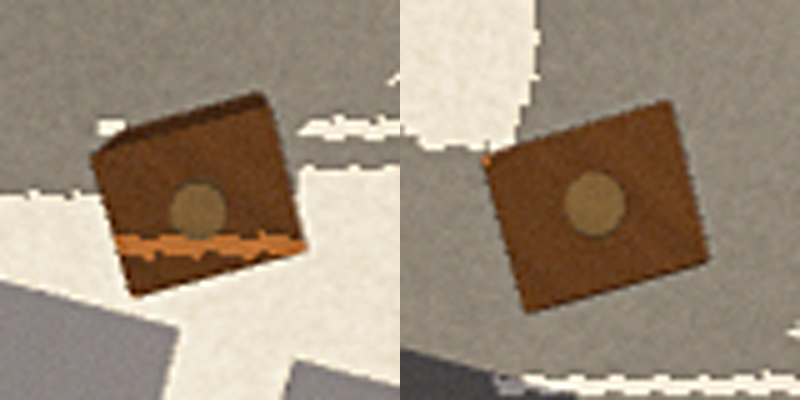

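Both views show the foot's top as a rotated rectangle. The corners are (92,155), (270,108), (306,247), (135,296) on the left and (487,157), (670,100), (710,260), (527,312) on the right. The master stands on the pad as expected.

Run:
```python
from h import *
d=load("pics/w8.npz");e=load("pics/w9.npz")
A=np.array([(92,155),(270,108),(306,247),(135,296)])/5-.4+[273,108]
B=np.array([(87,157),(270,100),(310,260),(127,312)])/5-.4+[273,57]
P=np.array([tri([(d,a),(e,b)]) for a,b in zip(A,B)]);print(P.round(4),P.mean(0).round(4))
print("dowel",tri([(d,np.array([197,208])/5-.4+[273,108]),(e,np.array([195,203])/5-.4+[273,57])]).round(4))
for w,Q in ((d,A),(e,B)):
    q=np.array([plane(w,x,.08) for x in Q]);s=np.roll(q,-1,0)-q;print(q.mean(0).round(4),np.linalg.norm(s,axis=1).round(4),np.degrees(np.arctan2(s[:,1],s[:,0])).round(1))
```

```text
[[0.4128 0.2988 0.0778]
 [0.4475 0.3155 0.0826]
 [0.4614 0.2877 0.0751]
 [0.4262 0.2706 0.0783]] [0.437  0.2931 0.0785]
dowel [0.4365 0.2935 0.0913]
[0.4369 0.2934 0.08  ] [0.0387 0.0301 0.0385 0.0312] [  25.1  -63.9 -153.3  116.5]
[0.4371 0.2932 0.08  ] [0.0382 0.0314 0.0391 0.0309] [  26.6  -63.9 -154.3  114.4]
```

Call:
servo_tool:
  series:
    - [[-1,24.4,-1.5,0,0],[-1,24.4,-1.5,0,0],[-1,24.4,-1.5,0,0],[-1,24.4,-1.4,0,0],[-1,0,0,15,-0.09],[-1,0,0,25,-0.09],[-1,0,0,25,-0.09],[-1,0,0,15,0],[-1,0,0,0,0],[-1,0,0,0,0]]

```text
time: 25.48
position: [0.4358, 0.2936, 0.1365]
eef_rot: [-1.662, -2.664, 0.003]
contact_force: [0.5, 0.8, 0.2]
grip_width: 0.093
grasp_force: 0.0
```

```bash
python3 -c "
from h import *
delta(.437,.2933,.045,26)"
```

```text
t 25.48 pos [0.4358 0.2936 0.1365] yaw_y 26.07 tilt 0.13 move mm [-0.8  1.2 91.5] twist 0.001264564319020007 q [ 0.5  -0.01  1.79  0.    1.37  0.04] F [0.5 0.8 0.2] w 0.093
```

Call:
servo_tool:
  series:
    - [[-1,-0.6,1.2,25,0],[-1,0,0,25,0],[-1,0,0,25,0],[-1,0,0,16.5,0],[-1,0,0,0,0],[1,0,0,0,0],[1,0,0,0,0],[1,0,0,0,0],[1,0,0,0,0],[1,0,0,0,0],[1,0,0,0,0],[1,0,0,0,0],[1,0,0,0,0],[1,0,0,0,0],[1,0,0,0,0]]
  grip_force: 30

```text
time: 26.73
position: [0.438, 0.2934, 0.0457]
eef_rot: [-1.663, -2.665, 0.0]
contact_force: [0.0, -0.3, 0.3]
grip_width: 0.0396
grasp_force: 30.0
```

Call:
servo_tool:
  series:
    - [[1,0,0,-10,0],[1,0,0,-30,0],[1,0,0,-35,0],[1,0,0,-35,0.09],[1,0,0,-35,0.09],[1,0,0,0,0.09],[1,0,0,0,0],[1,0,0,0,0],[1,0,0,0,0]]

```text
time: 27.48
position: [0.4371, 0.2929, 0.1893]
eef_rot: [-2.002, -2.419, 0.004]
contact_force: [-0.8, -0.1, -0.5]
grip_width: 0.0398
grasp_force: 30.0
```

Run:
```python
from h import *
z=np.load("gauge.npz");X=z["R"]@[-.0006,-.0595,.165]+z["c"];print(X);delta(*X,10.5)
```

```text
[ 0.53905493 -0.02930346  0.165     ]
t 27.48 pos [0.4371 0.2929 0.1893] yaw_y 10.77 tilt 0.16 move mm [-335.6   40.    24.4] twist 0.004744911506989358 q [ 0.49 -0.05  1.73  0.    1.47  0.3 ] F [-0.8 -0.1 -0.5] w 0.0398
```

Call:
servo_tool:
  series:
    - [[1,-28,3.3,0,0.005],[1,-28,3.3,0,0],[1,-28,3.3,0,0],[1,-28,3.3,0,0],[1,-28,3.3,0,0],[1,-28,3.3,0,0],[1,-28,3.3,0,0],[1,-28,3.3,0,0],[1,-28,3.3,0,0],[1,-28,3.3,0,0],[1,-28,3.3,0,0],[1,-28,3.3,0,0],[1,0,0,20,0],[1,0,0,0,0],[1,0,0,0,0],[1,0,0,0,0],[1,0,0,0,0]]

```text
time: 28.9
position: [0.5372, -0.0292, 0.171]
eef_rot: [-2.011, -2.414, -0.0]
contact_force: [0.5, -0.2, -0.3]
grip_width: 0.0395
grasp_force: 30.0
```

Run:
```python
from h import *
z=np.load("gauge.npz");X=z["R"]@[-.0006,-.0595,.1657]+z["c"];delta(*X,10.5);gy()
d=shot("wrist","wA");Y,L,P=reading(d);i=(Y>4)&(Y<14);print("line",Y[i][np.argmin(L[i])])
s=arm.sense()["position"];a=z["R"][:,1]
# front face lower edge of the foot: colour change along gauge y at z of the bottom
hsv=cv2.cvtColor(d["img"],cv2.COLOR_RGB2HSV)
for y in np.arange(.008,.024,.001):
    p=proj(d,s+a*y+np.array([0,0,-.0457])).round().astype(int);print(round(y*1000),p,hsv[p[1],p[0]])
```

```text
t 28.9 pos [ 0.5372 -0.0292  0.171 ] yaw_y 10.41 tilt 0.01 move mm [-0.5  1.8  5.3] twist -0.0015142438245163588 q [-0.15 -0.01  1.72  0.    1.43 -0.33] F [ 0.5 -0.2 -0.3] w 0.0395
gauge TCP mm [ -2.4 -59.  171. ] F gauge [ 0.4 -0.3 -0.3] t 28.9
line 8.750000000000036
8 [318 212] [ 16 172  74]
9 [318 211] [ 14 159  74]
10 [318 210] [ 12 158  79]
11 [318 208] [ 14 176  77]
12 [318 207] [ 11 177  72]
13 [318 206] [ 12 170  78]
14 [318 205] [ 14 188  76]
15 [318 204] [ 14 210  68]
16 [318 202] [ 14  41 123]
17 [318 201] [  8  15 135]
18 [318 200] [  3  18 130]
19 [318 199] [  4  16 130]
20 [318 197] [  3  20 129]
21 [318 196] [ 14  25 131]
22 [318 195] [ 11  21 132]
23 [318 194] [  6  20 130]
```

The foot sits centred in the grip (front face at about 15.6 mm) and the head is still in place. I'm lowering it towards the lead-in.

Call:
servo_tool:
  series:
    - [[1,-0.3,1.6,13,0],[1,0,0,13,0],[1,0,0,5,0],[1,0,0,5,0],[1,0,0,5,0],[1,0,0,5,0],[1,0,0,5,0],[1,0,0,5,0],[1,0,0,5,0],[1,0,0,0,0]]

```text
time: 29.78
position: [0.5382, -0.0299, 0.1085]
eef_rot: [-2.012, -2.411, 0.001]
contact_force: [0.7, -1.0, -0.3]
grip_width: 0.0399
grasp_force: 30.0
```

```bash
python3 -c "
from h import *
gy()"
```

```text
gauge TCP mm [ -1.6 -60.  108.5] F gauge [ 0.5 -1.1 -0.3] t 29.7833
```

Call:
servo_tool:
  series:
    - [[1,0,0,3,0],[1,0,0,3,0],[1,0,0,3,0],[1,0,0,3,0],[1,0,0,3,0],[1,0,0,3,0],[1,0,0,3,0],[1,0,0,3,0],[1,0,0,0,0]]

```text
time: 30.53
position: [0.5397, -0.0301, 0.0862]
eef_rot: [2.011, 2.411, 0.002]
contact_force: [2.6, -0.1, 1.1]
grip_width: 0.04
grasp_force: 30.0
```

```bash
python3 -c "
from h import *
gy()"
```

```text
gauge TCP mm [ -0.1 -60.4  86.2] F gauge [ 2.5 -0.6  1.1] t 30.5333
```

Call:
servo_tool:
  series:
    - [[1,0,0,2.5,0],[1,0,0,2.5,0],[1,0,0,2.5,0],[1,0,0,2.5,0],[1,0,0,2.5,0],[1,0,0,2.5,0],[1,0,0,1.5,0],[1,0,0,1.5,0],[1,0,0,1,0],[1,0,0,1,0],[1,0,0,0,0]]

```text
time: 31.45
position: [0.5389, -0.0302, 0.0657]
eef_rot: [2.013, 2.412, -0.0]
contact_force: [0.0, -4.1, 3.6]
grip_width: 0.0398
grasp_force: 30.0
```

```bash
python3 -c "
from h import *
gy()"
```

```text
gauge TCP mm [ -1.  -60.3  65.7] F gauge [-0.7 -4.   3.6] t 31.45
```

Call:
servo_tool:
  series:
    - [[1,0,0,0.8,0],[1,0,0,0.8,0],[1,0,0,0.8,0],[1,0,0,0,0],[1,0,0,0,0]]

```text
time: 31.87
position: [0.5389, -0.0302, 0.0656]
eef_rot: [2.013, 2.412, -0.001]
contact_force: [-11.4, -2.8, 23.1]
grip_width: 0.0398
grasp_force: 30.0
```

The foot has bottomed out: z stays at 65.6 mm while the force rises. I ease off, release and lift clear.

Call:
servo_tool:
  series:
    - [[1,0,0,-1.2,0],[1,0,0,-0.8,0],[1,0,0,0,0],[-1,0,0,0,0],[-1,0,0,0,0],[-1,0,0,0,0],[-1,0,0,0,0],[-1,0,0,0,0],[-1,0,0,0,0],[-1,0,0,0,0],[-1,0,0,-10,0],[-1,0,0,-20,0],[-1,-3,0,-30,0],[-1,-7,0,-30,0],[-1,0,0,-20,0],[-1,0,0,0,0],[-1,0,0,0,0],[-1,0,0,0,0]]

```text
time: 33.37
position: [0.5403, -0.0397, 0.175]
eef_rot: [-2.013, -2.412, 0.0]
contact_force: [0.7, 0.9, 0.2]
grip_width: 0.0931
grasp_force: 0.0
```

Run:
```python
from h import *
gy();d=shot("wrist","wB");Y,L,P=reading(d);k=(Y>5)&(Y<15);print(np.c_[Y[k],L[k],P[k]][::2].round(0).tolist())
p=proj(d,np.load("gauge.npz")["R"]@[0,-.02,.06]+np.load("gauge.npz")["c"]).astype(int);print(p)
b=cv2.resize(d["img"][max(p[1]-120,0):p[1]+120,p[0]-90:p[0]+90],None,fx=2.5,fy=2.5,interpolation=cv2.INTER_CUBIC);cv2.imwrite("pics/z6.png",b[:,:,::-1])
```

```text
gauge TCP mm [ -1.2 -70.  175. ] F gauge [0.8 0.8 0.2] t 33.3667
[[5.0, 123.0, 37.0], [6.0, 124.0, 38.0], [6.0, 126.0, 40.0], [7.0, 127.0, 41.0], [7.0, 127.0, 43.0], [8.0, 107.0, 42.0], [8.0, 81.0, 40.0], [9.0, 53.0, 40.0], [9.0, 39.0, 40.0], [10.0, 87.0, 43.0], [10.0, 124.0, 49.0], [11.0, 128.0, 62.0], [11.0, 127.0, 86.0], [12.0, 124.0, 119.0], [12.0, 123.0, 129.0], [13.0, 123.0, 127.0], [13.0, 124.0, 126.0], [14.0, 125.0, 125.0], [14.0, 125.0, 124.0], [15.0, 125.0, 123.0]]
[319 148]
```

View pics/z6.png

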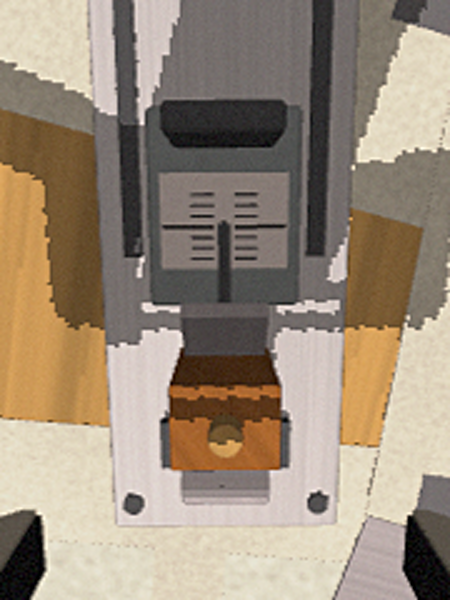

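The foot sits squarely between jaw and anvil at about (225,430). The pointer tip is around row 221 and the line at row 226, so it reads about +2.2 mm, and the hand is clear. Handing in.

```bash
python3 -c "
from station import arm
print(arm.job_done())"
```

```text
the job is handed in; nothing more can be done
None
```

The job is handed in at about 33 s on the robot's clock (limit 72 s): the gauge was zeroed on the master to about 0.25 mm, the master stands on the cork pad, and the foot is fully down on the bed with the pointer about 2.2 mm past the line; no verdict came back.

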